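# Flip the mask frame and hold the offset objective arm level over it

### The job

Set up the small exposure stage: first turn the hinged mask frame (it has a red bar to take it by) right over until it lies fully home on the chuck with its amber mask face up. Then pick up the loose objective arm (black bar with a heavy steel lens head at one end) by its balance point, and hold it level with the lens centred about 4 cm above the mask, the bar parallel to the hinge and the blue tail over the brass post. Finish while holding it there; the arm must never be knocked over or touch the stage, and the bottle, jar and wafer box are left where they are.

Things in the scene. Friction and masses are not known exactly. Their poses are not given: they have to be found in the camera images.
- stage: Fixed stage; base plate 150 x 260 x 18 mm (x, y, z), origin under its centre, on the work surface; x points away from the robot along the hinge, y left. Dark square chuck 104 x 104 mm, top 44 mm up, centred at y = +62 mm. Two hinge posts at x = +-60 mm, y = 0, 58 mm high. Brass post, 30 mm diameter, top 60 mm up, at x = +215, y = +62 mm.
- hinge (a point): Point on the hinge axis of the mask frame, midway between the posts, 55 mm above the surface; axes as stage, the hinge axis is its x axis.
- mask_frame (a joint): Frame angle, rad. 0: folded out flat to the stage's -y side, grey back up; 1.57: upright; 3.14: turned over onto the chuck, mask up (stop). Starts at 0 to 0.5. Stiff friction hinge (0.2 N m): the frame stays where left, so lead it the whole way. Plate 100 x 100 x 8 mm, 12 to 112 mm from the hinge axis, 180 g with its bar.
- frame_bar (a point): Centre of the red round bar (diameter 10 mm) on the frame's free edge, 150 mm from the hinge axis and parallel to it, held at its ends by two side arms, 72 mm free length between them, 38 mm clear of the plate's edge. Can be pinched from above, fingers closing across the bar; it may turn between the fingers.
- mask_spot (a point): Fixed point of the stage: the centre of the mask's upper face when the frame is turned right over (62 mm to the stage's +y side of the hinge, 59 mm above the surface); axes as stage.
- bar_mid (a point): Middle of the objective arm's black bar, at half height, 65 mm above the surface while it stands. Bar 260 x 16 x 20 mm; x points along it from lens head to blue tail, z up. Arm 0.45 to 0.75 kg; it balances at x = -49 mm, towards the head. Head at x = -100 mm; tail foot 20 x 36 x 55 mm under the bar at x = +115 mm. At the start the tail points roughly away from the robot.
- lens (a point): Centre of the lens head's lower end (brass nose, 28 mm diameter), level with the tail foot's underside; 100 mm from bar_mid along the bar, 65 mm below it. The steel head is 44 mm in diameter and hangs under the bar; a cap of 40 mm diameter rises 8 mm above the bar. The arm stands on head and foot.
- solvent_mid (a point): Bystander: centre of a closed solvent bottle, 60 mm diameter, 130 mm tall, at the back.
- jar_mid (a point): Bystander: centre of a low jar, 70 mm diameter, 60 mm tall, on the left.
- wafer_box_mid (a point): Bystander: centre of a flat blue and white wafer box, 110 x 110 x 28 mm, on the right.

How it is judged:
By the outcome, as a careful person would: the job done as asked, in the order asked, and still so for the second after the job is handed in, while the arm keeps its last pose, push and grip.
It also fails if it takes over 67 s, if anything falls off the work surface, if the arm or the gripper's body presses on something with over 40 N, if the wrist force passes 120 N, or if a joint passes its speed limit or range.

### The arm

A 7-joint arm with a two-finger parallel gripper is mounted at the origin on the work surface. World frame = base frame: x ahead of the robot, y to its left, z up, the work surface at z = 0. Lengths are in m, angles in rad, forces in N, time in s.
With the tool pointing down it reaches from about 0.425 to 0.875 m from the base axis. Payload 9.9 kg.
Tool frame: the origin (TCP) lies midway between the tips of the shut fingers; the grasp point (between the pads) lies 19 mm behind it; z points along the fingers, y is the line along which they close (so a half turn about z gives the same grasp; the last joint's range is limited). The gripper opens to 85 mm and grips with 20 to 120 N. Pads are 22 mm wide; open, the fingers measure 114 mm over their backs; the gripper's body (76 mm by 85 mm) begins 54 mm behind the grasp point. The pads swing forward as they close: fully open they stand 13 mm farther back than shut.
Start: joints at [-1.262, 0.576, 0.025, 1.437, -0.015, 1.129, -0.057], TCP at [0.258, 0.624, 0.231] pointing down, gripper open.
Joint ranges: [-2.76, 2.76], [-0.34, 2.15], [-1.52, 1.57], [0.19, 2.46], [-1.09, 4.23], [0.17, 1.99], [-2.82, 2.82]. Speed limits (rad/s): [2.22, 2.22, 3.01, 3.01, 3.14, 3.14, 3.14].

### API

Orientations are given as a unit quaternion [w, x, y, z].
In Python, from workcell import r gives the robot as it stands.
- The arm moves only by the shell command python3 -m inch 'ROWS'. ROWS is JSON, a list of rows, each a list of 3 entries, a list of its own where there are three numbers: the shift along the tool's x, y, z in units of 0.2 m (1.0 is 0.2 m), then the turn, a rotation vector about the tool's x, y, z in units of pi rad (1.0 is pi rad), then the opening, from 0 (shut) to 1 (fully open). In form: [[[tx, ty, tz], [wx, wy, wz], claw], ...]. A call has 1 to 20 rows; each row shifts and turns the commanded pose from where the row before left it, along the tool's axes as they then stand; what a row does not reach is not made up. A row lasts 1/10 s, in which the tool goes at most 50 mm and 8.59 degrees, less where a joint would pass 70% of its speed; a pose out of reach is approached as far as the arm can. A call with a number of a shift or a turn outside -1 to 1 is refused whole. A call with a gripper value outside its range is refused whole. The fingers move at their own pace and stop on an object; the grip force is fixed at half the most. Time passes only in rows, so rows that do not move let the fingers close. It gives the time, the measured TCP pose, the force, the opening and the grip force at its end, in the units of the state.
- r.sense(): the state, without advancing time (a new reading comes with each control period).
- r.get_image(name): name is "side" or "top"; returns a dict with "color" (400x640x3 uint8, red, green, blue), "fov_y" (degrees; the focal length in pixels is half the picture's height over the tangent of half this angle, whatever the lens; pixels are square), "cx", "cy" (the principal point, pixels), "rvec" (rotation vector, rad) and "tvec" (3), from world to camera coordinates, as OpenCV has them. Camera axes: x right, y down, z forward; pixel columns grow to the right and rows downward; lengths in m; the calibration is good to about 2 mm. A picture is of the moment at which its call begins. There is no depth.
- r.job_done(): hands the job in; it is judged then, once.
The state is a dict: "t": time; "qpos": joint angles; "dq": joint speeds; "joint_torque": joint torques, N m; "eef_pos": TCP position; "ee_rot": TCP orientation; "wrist_force": force on the tool from outside, world axes, zero at the start; "ft_torque": the same for the moment, N m; "gripper_width": opening from 0.0 (shut) to 1.0 (fully open); "grasp_force": force on a finger pad.
Only numpy, scipy, OpenCV 4.12 (cv2) and the standard library are available. Lean on these libraries where they do the work, as an engineer would, in place of code of your own. Each camera call takes 0.05 s, during which the arm holds its last target. There are 200 camera calls.

## Working session

There is one attempt and no reset: what is moved stays moved. The work goes in short steps, Python scripts to look and compute and a shell command to move; the robot and the scene stay as the last step left them, time stands still between calls to the robot, and variables do not carry over. Pictures are saved under pics/ and viewed, at most 10 in all, crops included, and the job is handed in when it is done.

```bash
ls; mkdir -p pics
python3 - <<'E'
from workcell import r
import cv2,pickle
s=r.sense();print({k:s[k] for k in('t','eef_pos','ee_rot','gripper_width','wrist_force')})
for n in('side','top'):
    d=r.get_image(n);pickle.dump(d,open(f'pics/{n}0.pkl','wb'));cv2.imwrite(f'pics/{n}0.png',d['color'][:,:,::-1])
    print(n,d['fov_y'],d['cx'],d['cy'],d['rvec'],d['tvec'])
E
```

```text
pics
{'t': 0.0, 'eef_pos': array([0.25817747, 0.62315897, 0.23044486]), 'ee_rot': array([-1.29940505e-04,  1.95111124e-01,  9.80780767e-01, -8.47923094e-04]), 'gripper_width': 0.9994304913161826, 'wrist_force': array([ 0.546918  ,  0.33898364, -0.22413845])}
side 42.5674567867969 313.8584575434295 196.50328434867188 [ 1.62131247 -1.6622005   0.87368975] [0.0034601  0.39590125 1.39671932]
top 49.695029654905646 315.4210295516945 204.31441099034205 [ 2.15827545 -2.14187408  0.15034873] [-0.0129058   0.56694802  1.28282715]
```

View pics/top0.png

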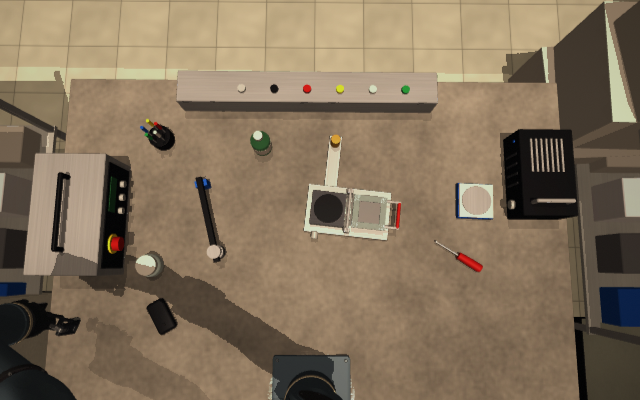

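View pics/side0.png

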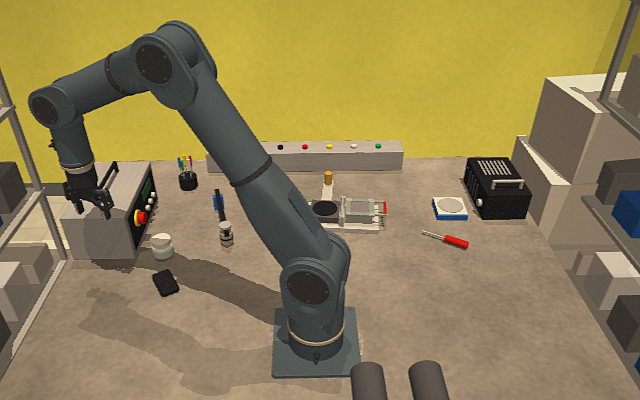

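Top view: the stage spans (305–400, 185–240), with the red bar at about (397,215) and the brass post at (336,140). The objective arm runs from the blue tail (203,183) to the head (215,253). I'll zoom in on the stage and the arm.

```bash
cat > h.py <<'E'
import numpy as np,cv2
from scipy.spatial.transform import Rotation as R
def cam(d):
    f=d['color'].shape[0]/2/np.tan(np.radians(d['fov_y'])/2)
    K=np.array([[f,0,d['cx']],[0,f,d['cy']],[0,0,1.]]);return K,R.from_rotvec(np.ravel(d['rvec'])).as_matrix(),np.ravel(d['tvec'])
def back(d,uv,z):
    K,M,t=cam(d);o=-M.T@t;v=M.T@np.linalg.solve(K,[uv[0],uv[1],1.]);return o+v*(z-o[2])/v[2]
def proj(d,P):
    K,M,t=cam(d);return cv2.projectPoints(np.atleast_2d(np.asarray(P,float)),np.ravel(d['rvec']),t,K,None)[0][:,0]
def tri(ds,uvs):
    A=[];b=[]
    for d,uv in zip(ds,uvs):
        K,M,t=cam(d);o=-M.T@t;v=M.T@np.linalg.solve(K,[uv[0],uv[1],1.]);v/=np.linalg.norm(v);Q=np.eye(3)-np.outer(v,v);A.append(Q);b.append(Q@o)
    return np.linalg.lstsq(np.vstack(A),np.hstack(b),rcond=None)[0]
E
python3 - <<'E'
import pickle,cv2,numpy as np
d=pickle.load(open('pics/top0.pkl','rb'))['color'][:,:,::-1]
a=cv2.resize(d[125:250,295:410],None,fx=4.5,fy=4.5,interpolation=cv2.INTER_CUBIC)
b=cv2.resize(d[170:270,180:232],None,fx=5,fy=5,interpolation=cv2.INTER_CUBIC)
H=max(a.shape[0],b.shape[0]);o=np.zeros((H,a.shape[1]+b.shape[1],3),np.uint8);o[:a.shape[0],:a.shape[1]]=a;o[:b.shape[0],a.shape[1]:]=b
cv2.imwrite('pics/z0.png',o);print(o.shape,a.shape)
s=pickle.load(open('pics/side0.pkl','rb'))['color'][:,:,::-1]
cv2.imwrite('pics/z1.png',cv2.resize(s[165:250,200:400],None,fx=4,fy=4,interpolation=cv2.INTER_CUBIC))
E
```

```text
(562, 778, 3) (562, 518, 3)
```

View pics/z0.png

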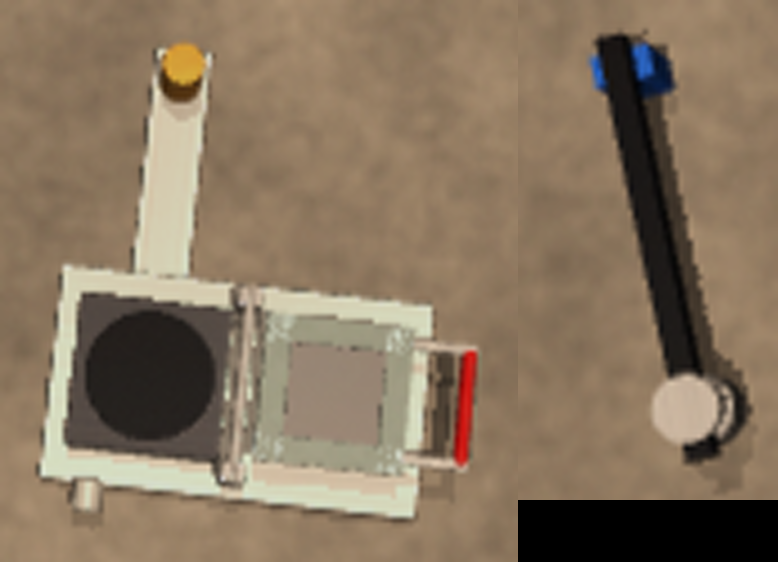

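View pics/z1.png

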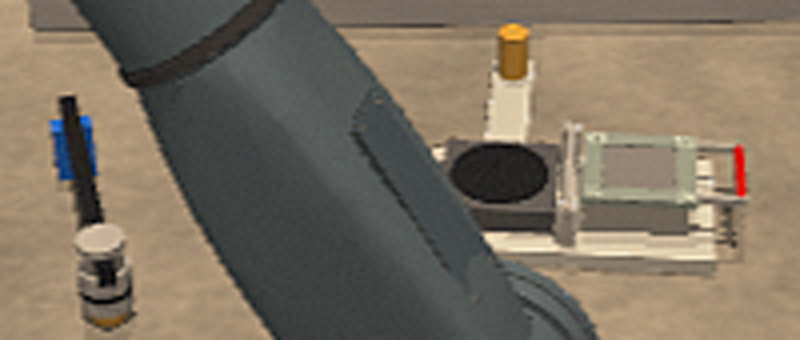

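The zoomed views show the base plate, the chuck, the brass post top, the red bar ends, the lens cap and the tail clearly. Next I'll fit poses to these points.

```bash
cat > m.py <<'E'
import pickle,numpy as np
from h import *
from scipy.optimize import least_squares
T=pickle.load(open('pics/top0.pkl','rb'));S=pickle.load(open('pics/side0.pkl','rb'))
zt=lambda u,v:np.array([294.5+(u+.5)/4.5,124.5+(v+.5)/4.5]); za=lambda u,v:np.array([179.5+(u-518+.5)/5,169.5+(v+.5)/5]); zs=lambda u,v:np.array([199.5+(u+.5)/4,164.5+(v+.5)/4])
st=[((75,130,18),zt(65,267)),((75,-130,18),zt(433,306)),((-75,-130,18),zt(413,518)),((-75,130,18),zt(41,478)),((215,62,60),zt(184,64)),((52,114,44),zt(82,293)),((-52,114,44),zt(66,444)),((60,0,58),zt(246,291)),((-60,0,58),zt(232,478))]
ss=[((215,62,60),zs(514,31)),((75,-130,18),zs(712,205)),((-75,-130,18),zs(716,270))]
def w(p,L): c,s=np.cos(p[2]),np.sin(p[2]);L=np.array(L)/1000.;return np.c_[p[0]+c*L[:,0]-s*L[:,1],p[1]+s*L[:,0]+c*L[:,1],L[:,2]]
f=lambda p:np.r_[(proj(T,w(p,[a for a,_ in st]))-[b for _,b in st]).ravel()]
q=least_squares(f,[.6,-.1,0],loss='soft_l1');print('stage',q.x,np.round(q.fun.reshape(-1,2),1).tolist())
print('side resid',(proj(S,w(q.x,[a for a,_ in ss]))-[b for _,b in ss]).round(1).tolist())
p=q.x
# frame angle
bar=[(33,zt(470,354)),(-33,zt(461,463))]
barS=[(33,zs(740,149)),(-33,zs(741,193))]
def bp(th,x): return (x,-150*np.cos(th),55+150*np.sin(th))
g=lambda t:np.r_[(proj(T,w(p,[bp(t[0],x) for x,_ in bar]))-[b for _,b in bar]).ravel(),(proj(S,w(p,[bp(t[0],x) for x,_ in barS]))-[b for _,b in barS]).ravel()]
k=least_squares(g,[.2]);print('theta',k.x,g(k.x).round(1)); th=k.x[0]
print('bar',w(p,[bp(th,0)]),'tri',tri([T,S],[(bar[0][1]+bar[1][1])/2,(barS[0][1]+barS[1][1])/2]))
print('hinge',w(p,[(0,0,55)]),'mask',w(p,[(0,62,59)]))
# arm
cap=back(T,za(685,409),.083);tail=back(T,za(613,38),.075)
print('cap',cap,'tail',tail,np.linalg.norm(cap[:2]-tail[:2]),'cap tri',tri([T,S],[za(685,409),zs(100,238)]),'tail tri',tri([T,S],[za(613,38),zs(68,98)]))
d=tail-cap;d[2]=0;d/=np.linalg.norm(d);print('yaw',np.arctan2(d[1],d[0]),'balance',cap+d*.051,'mid',cap+.1*d)
for n,uv,z in(('bottle',(259,135),.13),('jar',(146,260),.06),('box',(476,201),.028)):print(n,back(T,uv,z))
E
python3 m.py
```

```text
stage [ 0.54807988 -0.10797019 -0.10174151] [[-0.6, -0.5], [0.3, -0.2], [0.6, 0.5], [-0.7, 0.1], [-0.2, -0.0], [-0.2, 0.0], [-0.4, 0.1], [1.0, 1.1], [0.2, -1.1]]
side resid [[-0.8, 0.9], [-0.6, -10.7], [-0.5, -1.8]]
theta [0.05453661] [ 0.1  1.   0.3 -1.4 -0.9  0.  -0.4 -0. ]
bar [[ 0.53286762 -0.25697265  0.06317644]] tri [ 0.53206595 -0.25776821  0.06321886]
hinge [[ 0.54807988 -0.10797019  0.055     ]] mask [[ 0.55437697 -0.04629081  0.059     ]]
cap [0.42010775 0.28883452 0.083     ] tail [0.64155276 0.34285676 0.075     ] 0.22793923763911197 cap tri [0.42002641 0.28719044 0.08606977] tail tri [0.64106042 0.34217684 0.07743756]
yaw 0.239279616006664 balance [0.46965471 0.30092166 0.083     ] mid [0.51725865 0.3125348  0.083     ]
bottle [0.75704735 0.15740819 0.13      ]
jar [0.3939643 0.4913138 0.06     ]
box [ 0.58280746 -0.5051667   0.028     ]
```

```bash
cat > go.py <<'E'
import sys,numpy as np
from workcell import r
from scipy.spatial.transform import Rotation as R
# usage: go.py x y z yaw_of_tool_y_deg : shift remaining, tool axes, units 0.2 m; turn in pi
s=r.sense();q=s['ee_rot'];M=R.from_quat([q[1],q[2],q[3],q[0]]).as_matrix()
a=list(map(float,sys.argv[1:]));y=np.radians(a[3]);Y=np.array([np.cos(y),np.sin(y),0]);Z=np.array([0,0,-1.]);G=np.c_[np.cross(Y,Z),Y,Z]
print('t',s['t'],'pos',s['eef_pos'].round(4),'F',s['wrist_force'].round(1),'w',round(s['gripper_width'],3),'g',s['grasp_force'])
print('shift',(M.T@(np.array(a[:3])-s['eef_pos'])/.2).round(4),'after turn',(G.T@(np.array(a[:3])-s['eef_pos'])/.2).round(4),'turn',(R.from_matrix(M.T@G).as_rotvec()/np.pi).round(4))
E
python3 -m inch '[[[0,0,0],[0,0,-0.0464],1],[[0,0,0],[0,0,-0.0464],1],[[-0.139,-0.163,0],[0,0,0],1],[[-0.139,-0.163,0],[0,0,0],1],[[-0.139,-0.163,0],[0,0,0],1],[[-0.139,-0.163,0],[0,0,0],1],[[-0.139,-0.163,0],[0,0,0],1],[[-0.139,-0.163,0],[0,0,0],1],[[-0.139,-0.163,0],[0,0,0],1],[[-0.139,-0.163,0],[0,0,0],1],[[-0.139,-0.163,0],[0,0,0],1],[[-0.139,-0.163,0],[0,0,0],1],[[-0.139,-0.163,0],[0,0,0],1],[[-0.139,-0.163,0],[0,0,0],1],[[0,0,0],[0,0,0],1]]'
python3 go.py .5325 -.2575 .23 84.17
```

```text
t: 1.6
eef_pos: [0.5539, 0.1935, 0.231]
ee_rot: [0.001, 0.055, 0.998, -0.002]
wrist_force: [0.3, 0.7, 1.1]
gripper_width: 1.0
grasp_force: 0.0
t 1.6 pos [0.5539 0.1935 0.231 ] F [0.3 0.7 1.1] w 1.0 g 0.0
shift [-0.1421 -2.2528  0.0133] after turn [-0.1224 -2.254   0.0048] turn [-0.0012  0.0005 -0.0028]
```

```bash
python3 -m inch '[[[-0.012,-0.225,0],[0,0,-0.003],0.3],[[-0.012,-0.225,0],[0,0,0],0.3],[[-0.012,-0.225,0],[0,0,0],0.3],[[-0.012,-0.225,0],[0,0,0],0.3],[[-0.012,-0.225,0],[0,0,0],0.3],[[-0.012,-0.225,0],[0,0,0],0.3],[[-0.012,-0.225,0],[0,0,0],0.3],[[-0.012,-0.225,0],[0,0,0],0.3],[[-0.012,-0.225,0],[0,0,0],0.3],[[-0.012,-0.225,0],[0,0,0],0.3],[[0,0,0],[0,0,0],0.3],[[0,0,0],[0,0,0],0.3]]'
python3 go.py .5325 -.2575 .1 84.17
```

```text
t: 2.8
eef_pos: [0.5324, -0.2502, 0.2308]
ee_rot: [-0.0, 0.047, 0.999, 0.0]
wrist_force: [-0.6, 1.8, -0.5]
gripper_width: 0.298
grasp_force: 0.0
t 2.8 pos [ 0.5324 -0.2502  0.2308] F [-0.6  1.8 -0.5] w 0.298 g 0.0
shift [-0.0043 -0.0367  0.6539] after turn [-0.004  -0.0364  0.6539] turn [ 0.0001 -0.0003  0.0024]
```

```bash
python3 -m inch '[[[0,-0.012,0.1],[0,0,0.002],0.3],[[0,-0.012,0.1],[0,0,0],0.3],[[0,-0.012,0.1],[0,0,0],0.3],[[0,0,0.1],[0,0,0],0.3],[[0,0,0.1],[0,0,0],0.3],[[0,0,0.1],[0,0,0],0.3],[[0,0,0.05],[0,0,0],0.3],[[0,0,0],[0,0,0],0.3]]'
python3 go.py .5325 -.2575 .048 84.17
python3 - <<'E'
from workcell import r
from h import *
for n in('side','top'):
    d=r.get_image(n);u,v=proj(d,[.5325,-.2575,.063])[0];u,v=int(u),int(v);c=d['color'][v-35:v+35,u-45:u+45,::-1]
    cv2.imwrite(f'pics/b_{n}.png',cv2.resize(c,None,fx=4,fy=4,interpolation=cv2.INTER_CUBIC))
cv2.imwrite('pics/b.png',np.hstack([cv2.imread('pics/b_side.png'),cv2.imread('pics/b_top.png')]))
E
```

```text
t: 3.6
eef_pos: [0.5319, -0.2549, 0.1001]
ee_rot: [-0.001, 0.048, 0.999, 0.001]
wrist_force: [0.4, -0.3, 0.0]
gripper_width: 0.295
grasp_force: 0.0
t 3.6 pos [ 0.5319 -0.2549  0.1001] F [ 0.4 -0.3  0. ] w 0.295 g 0.0
shift [-0.0048 -0.0132  0.2605] after turn [-0.0043 -0.0129  0.2605] turn [ 0.0004 -0.0008  0.0018]
```

View pics/b.png

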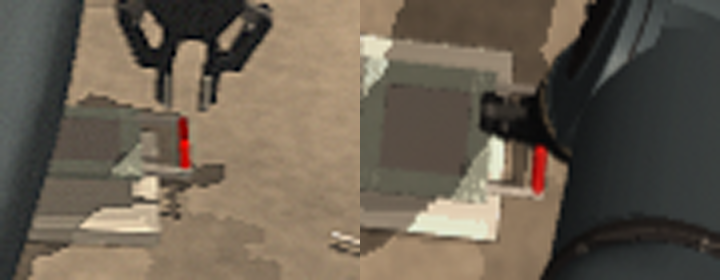

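The side view shows the fingers at columns ~165 and ~205, straddling the red bar at 184. I'll descend and close.

```bash
python3 -m inch '[[[-0.004,-0.013,0.05],[0,0,0],0.3],[[0,0,0.07],[0,0,0],0.3],[[0,0,0.07],[0,0,0],0.3],[[0,0,0.07],[0,0,0],0.3],[[0,0,0],[0,0,0],0.3],[[0,0,0],[0,0,0],0],[[0,0,0],[0,0,0],0],[[0,0,0],[0,0,0],0],[[0,0,0],[0,0,0],0],[[0,0,0],[0,0,0],0],[[0,0,0],[0,0,0],0]]'
python3 go.py .5325 -.2575 .048 84.17
```

```text
t: 4.8
eef_pos: [0.5327, -0.2581, 0.0495]
ee_rot: [-0.0, 0.049, 0.999, 0.001]
wrist_force: [-0.8, 5.4, -2.0]
gripper_width: 0.084
grasp_force: 58.5
t 4.8 pos [ 0.5327 -0.2581  0.0495] F [-0.8  5.4 -2. ] w 0.084 g 58.5126006603241
shift [0.0015 0.003  0.0073] after turn [0.0015 0.003  0.0073] turn [ 0.0004 -0.0002  0.0014]
```

Run:
```python
import numpy as np
th=np.linspace(.055,np.pi,61);y=-.15*np.cos(th)/.2;z=.15*np.sin(th)/.2
for i in range(0,60,2):print(i,'%.3f %.3f'%((y[i+2]-y[i])/2,-(z[i+2]-z[i])/2))
```

```text
0 0.004 -0.038
2 0.008 -0.038
4 0.012 -0.037
6 0.016 -0.035
8 0.019 -0.034
10 0.022 -0.031
12 0.026 -0.029
14 0.028 -0.026
16 0.031 -0.023
18 0.033 -0.020
20 0.035 -0.016
22 0.036 -0.013
24 0.038 -0.009
26 0.038 -0.005
28 0.039 -0.001
30 0.038 0.003
32 0.038 0.007
34 0.037 0.011
36 0.036 0.015
38 0.034 0.018
40 0.032 0.022
42 0.030 0.025
44 0.027 0.028
46 0.024 0.030
48 0.021 0.033
50 0.017 0.035
52 0.014 0.036
54 0.010 0.037
56 0.006 0.038
58 0.002 0.039
```

```bash
python3 -m inch '[[[0,0.004,-0.038],[0,0,0],0],[[0,0.004,-0.038],[0,0,0],0],[[0,0.008,-0.038],[0,0,0],0],[[0,0.008,-0.038],[0,0,0],0],[[0,0.012,-0.037],[0,0,0],0],[[0,0.012,-0.037],[0,0,0],0],[[0,0.016,-0.035],[0,0,0],0],[[0,0.016,-0.035],[0,0,0],0],[[0,0.019,-0.034],[0,0,0],0],[[0,0.019,-0.034],[0,0,0],0]]'
python3 go.py .5325 -.2575 .048 84.17
python3 -c "
import numpy as np
th=np.linspace(.055,np.pi,61)[10];p=np.array([.5327,-.2581])+np.array([.1016,.9948])*.15*(np.cos(.055)-np.cos(th));print(p,.0495+.15*(np.sin(th)-np.sin(.055)))"
```

```text
t: 5.8
eef_pos: [0.5347, -0.2392, 0.1235]
ee_rot: [0.001, 0.05, 0.999, -0.002]
wrist_force: [-2.2, -9.2, -0.0]
gripper_width: 0.082
grasp_force: 58.5
t 5.8 pos [ 0.5347 -0.2392  0.1235] F [-2.2 -9.2 -0. ] w 0.082 g 58.47377836704254
shift [ 0.0024 -0.0907  0.3777] after turn [ 0.0018 -0.0922  0.3773] turn [-0.0013  0.0005  0.0003]
[ 0.53508172 -0.23477981] 0.12212723680089267
```

```bash
python3 -m inch '[[[0,0.022,-0.031],[0,0,0],0],[[0,0.022,-0.031],[0,0,0],0],[[0,0.026,-0.029],[0,0,0],0],[[0,0.026,-0.029],[0,0,0],0],[[0,0.028,-0.026],[0,0,0],0],[[0,0.028,-0.026],[0,0,0],0],[[0,0.031,-0.023],[0,0,0],0],[[0,0.031,-0.023],[0,0,0],0],[[0,0.033,-0.020],[0,0,0],0],[[0,0.033,-0.020],[0,0,0],0],[[0,0.035,-0.016],[0,0,0],0],[[0,0.035,-0.016],[0,0,0],0],[[0,0.036,-0.013],[0,0,0],0],[[0,0.036,-0.013],[0,0,0],0],[[0,0.038,-0.009],[0,0,0],0],[[0,0.038,-0.009],[0,0,0],0],[[0,0.038,-0.005],[0,0,0],0],[[0,0.038,-0.005],[0,0,0],0],[[0,0.039,-0.001],[0,0,0],0],[[0,0.039,-0.001],[0,0,0],0]]'
python3 -c "
import numpy as np
th=np.linspace(.055,np.pi,61)[30];p=np.array([.5327,-.2581])+np.array([.1016,.9948])*.15*(np.cos(.055)-np.cos(th));print(p,.0495+.15*(np.sin(th)-np.sin(.055)))"
```

```text
t: 7.8
eef_pos: [0.5483, -0.1075, 0.1946]
ee_rot: [0.002, 0.05, 0.999, -0.001]
wrist_force: [-8.1, -3.7, 19.7]
gripper_width: 0.083
grasp_force: 73.1
[ 0.548336   -0.10500261] 0.1911974435703126
```

```bash
python3 -m inch '[[[0,0.038,-0.005],[0,0,0],0],[[0,0.038,-0.005],[0,0,0],0],[[0,0.038,0.007],[0,0,0],0],[[0,0.038,0.007],[0,0,0],0],[[0,0.037,0.011],[0,0,0],0],[[0,0.037,0.011],[0,0,0],0],[[0,0.036,0.015],[0,0,0],0],[[0,0.036,0.015],[0,0,0],0],[[0,0.034,0.018],[0,0,0],0],[[0,0.034,0.018],[0,0,0],0],[[0,0.032,0.022],[0,0,0],0],[[0,0.032,0.022],[0,0,0],0],[[0,0.030,0.025],[0,0,0],0],[[0,0.030,0.025],[0,0,0],0],[[0,0.027,0.028],[0,0,0],0],[[0,0.027,0.028],[0,0,0],0]]'
python3 -m inch '[[[0,0.024,0.030],[0,0,0],0],[[0,0.024,0.030],[0,0,0],0],[[0,0.021,0.033],[0,0,0],0],[[0,0.021,0.033],[0,0,0],0],[[0,0.017,0.035],[0,0,0],0],[[0,0.017,0.035],[0,0,0],0],[[0,0.014,0.036],[0,0,0],0],[[0,0.014,0.036],[0,0,0],0]]'
```

```text
t: 9.4
eef_pos: [0.558, 0.0033, 0.1425]
ee_rot: [-0.001, 0.048, 0.999, 0.0]
wrist_force: [-1.5, -0.1, 5.5]
gripper_width: 0.08
grasp_force: 73.8
t: 10.2
eef_pos: [0.5623, 0.0332, 0.0889]
ee_rot: [0.001, 0.049, 0.999, 0.0]
wrist_force: [1.7, 1.1, 4.8]
gripper_width: 0.081
grasp_force: 75.1
```

```bash
python3 -m inch '[[[0,0.010,0.037],[0,0,0],0],[[0,0.010,0.037],[0,0,0],0],[[0,0.006,0.038],[0,0,0],0],[[0,0.006,0.038],[0,0,0],0],[[0,0.002,0.039],[0,0,0],0],[[0,0,0],[0,0,0],0],[[0,0,0],[0,0,0],0]]'
```

```text
t: 10.9
eef_pos: [0.563, 0.0401, 0.0508]
ee_rot: [0.001, 0.049, 0.999, 0.0]
wrist_force: [11.6, 3.7, -4.5]
gripper_width: 0.081
grasp_force: 76.6
```

```bash
python3 -m inch '[[[0,0.001,0.015],[0,0,0],0],[[0,0,0.015],[0,0,0],0],[[0,0,0],[0,0,0],0],[[0,0,0],[0,0,0],0]]'
python3 -m inch '[[[0,0,0.01],[0,0,0],0],[[0,0,0.01],[0,0,0],0],[[0,0,0],[0,0,0],0],[[0,0,0],[0,0,0],0]]'
```

```text
t: 11.3
eef_pos: [0.5629, 0.0404, 0.045]
ee_rot: [0.001, 0.049, 0.999, 0.001]
wrist_force: [0.5, 7.1, -1.5]
gripper_width: 0.079
grasp_force: 77.5
t: 11.7
eef_pos: [0.5631, 0.0404, 0.0413]
ee_rot: [0.001, 0.049, 0.999, 0.001]
wrist_force: [-3.3, 5.7, 2.2]
gripper_width: 0.083
grasp_force: 77.7
```

```bash
python3 -m inch '[[[0,0,0.01],[0,0,0],0],[[0,0,0.01],[0,0,0],0],[[0,0,0],[0,0,0],0],[[0,0,0],[0,0,0],0]]'
python3 -m inch '[[[0,0,0.01],[0,0,0],0],[[0,0,0],[0,0,0],0],[[0,0,0],[0,0,0],0]]'
```

```text
t: 12.1
eef_pos: [0.5633, 0.0405, 0.0396]
ee_rot: [0.002, 0.049, 0.999, 0.001]
wrist_force: [4.4, 4.2, 28.9]
gripper_width: 0.084
grasp_force: 83.1
t: 12.4
eef_pos: [0.5673, 0.0401, 0.038]
ee_rot: [0.005, 0.049, 0.999, 0.001]
wrist_force: [9.7, 3.1, 20.0]
gripper_width: 0.084
grasp_force: 85.5
```

```bash
python3 -m inch '[[[0,0,0],[0,0,0],0.28],[[0,0,0],[0,0,0],0.28],[[0,0,0],[0,0,0],0.28],[[0,0,-0.05],[0,0,0],0.28],[[0,0,-0.1],[0,0,0],0.28],[[0,0,-0.2],[0,0,0],0.4],[[0,0,-0.25],[0,0,0],0.6],[[0,0.2,-0.2],[0,0,0],0.6],[[0,0.25,0],[0,0,0],0.6],[[0,0.25,0],[0,0,0],0.6],[[0,0.25,0],[0,0,0],0.6],[[0,0.25,0],[0,0,0],0.6],[[0,0,0],[0,0,0],0.6]]'
python3 - <<'E'
from workcell import r
from h import *
import pickle
im=[]
for n,(a,b,c,e) in {'side':(165,255,270,400),'top':(125,250,280,410)}.items():
    d=r.get_image(n);pickle.dump(d,open(f'pics/{n}1.pkl','wb'))
    k=cv2.resize(d['color'][a:b,c:e,::-1],(390,int(390*(b-a)/(e-c))),interpolation=cv2.INTER_CUBIC);im.append(np.vstack([k,np.zeros((400-k.shape[0],390,3),np.uint8)]))
cv2.imwrite('pics/c.png',np.hstack(im))
E
python3 go.py .4697 .3009 .23 103.7
```

```text
t: 13.7
eef_pos: [0.583, 0.2829, 0.1905]
ee_rot: [-0.001, 0.044, 0.999, 0.002]
wrist_force: [-0.9, 1.0, 0.1]
gripper_width: 0.602
grasp_force: 0.0
t 13.8 pos [0.5844 0.2747 0.1906] F [-0.2 -2.2 -0.5] w 0.604 g 0.0
shift [ 0.5834  0.0757 -0.1967] after turn [ 0.526   0.2631 -0.1972] turn [-0.0002 -0.0004 -0.1065]
```

View pics/c.png

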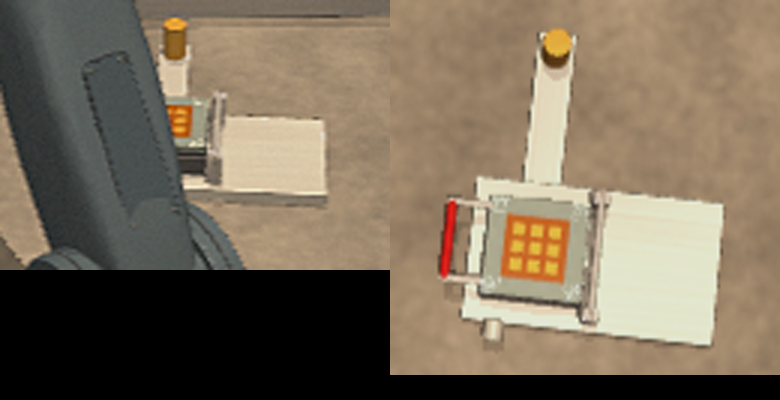

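The mask frame is over, with the amber mask up and the red bar on the far side. The stop was felt as 29 N at a bar height of ~55 mm. Next is the objective arm.

```bash
python3 -m inch '[[[0,0,0],[0,0,-0.0355],0.6],[[0,0,0],[0,0,-0.0355],0.6],[[0,0,0],[0,0,-0.0355],0.6],[[0.1,0.05,0],[0,0,0],0.6],[[0.12,0.06,0],[0,0,0],0.6],[[0.12,0.06,0],[0,0,0],0.6],[[0.12,0.06,0],[0,0,0],0.6],[[0.06,0.03,0],[0,0,0],0.6],[[0,0,0],[0,0,0],0.6],[[0,0,0],[0,0,0],0.6]]'
python3 go.py .4695 .3002 .125 103.7
```

```text
t: 14.8
eef_pos: [0.4732, 0.2987, 0.1912]
ee_rot: [0.001, -0.117, 0.993, -0.0]
wrist_force: [0.1, 0.7, 0.3]
gripper_width: 0.597
grasp_force: 0.0
t 14.8 pos [0.4732 0.2987 0.1912] F [0.1 0.7 0.3] w 0.597 g 0.0
shift [0.0167 0.0116 0.331 ] after turn [0.0163 0.0115 0.3311] turn [-0.0002  0.0003 -0.0013]
```

```bash
python3 -m inch '[[[0.016,0.011,0.08],[0,0,-0.001],0.6],[[0,0,0.1],[0,0,0],0.6],[[0,0,0.1],[0,0,0],0.6],[[0,0,0.05],[0,0,0],0.6],[[0,0,0],[0,0,0],0.6]]'
python3 go.py .4695 .3002 .046 103.7
python3 - <<'E'
from workcell import r
from h import *
im=[]
for n in('side','top'):
    d=r.get_image(n);u,v=map(int,proj(d,[.48,.30,.07])[0]);k=cv2.resize(d['color'][v-50:v+50,u-45:u+45,::-1],None,fx=4,fy=4,interpolation=cv2.INTER_CUBIC);im.append(k);print(n,u-45,v-50)
cv2.imwrite('pics/d.png',np.hstack(im))
E
```

```text
t: 15.3
eef_pos: [0.4687, 0.3, 0.1235]
ee_rot: [-0.001, -0.119, 0.993, -0.001]
wrist_force: [-0.5, 0.0, 0.6]
gripper_width: 0.602
grasp_force: 0.0
t 15.3 pos [0.4687 0.3    0.1235] F [-0.5  0.   0.6] w 0.602 g 0.0
shift [-0.0047  0.0006  0.3876] after turn [-0.004   0.      0.3876] turn [-0.0004 -0.0006 -0.0003]
side 178 167
top 166 181
```

View pics/d.png

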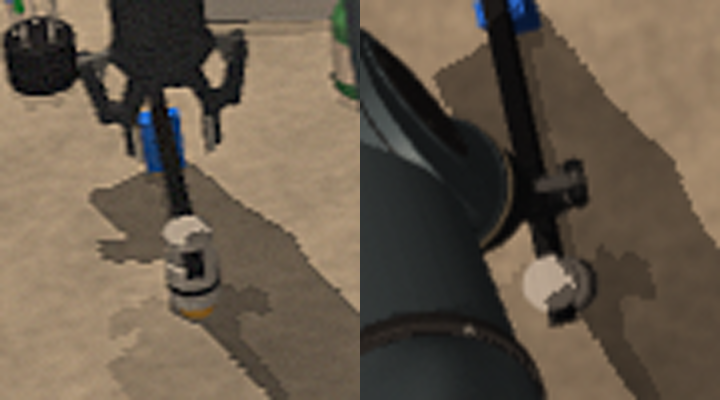

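The side view shows the fingers at columns 130 and 210, straddling the bar at ~172. The arm is unmoved. I'll descend and close in two stages.

```bash
python3 -m inch '[[[-0.004,0,0.08],[0,0,0],0.6],[[0,0,0.1],[0,0,0],0.6],[[0,0,0.1],[0,0,0],0.6],[[0,0,0.1],[0,0,0],0.6],[[0,0,0],[0,0,0],0.4],[[0,0,0],[0,0,0],0.3],[[0,0,0],[0,0,0],0.26],[[0,0,0],[0,0,0],0.23],[[0,0,0],[0,0,0],0],[[0,0,0],[0,0,0],0],[[0,0,0],[0,0,0],0],[[0,0,0],[0,0,0],0],[[0,0,0],[0,0,0],0]]'
python3 go.py .4695 .3002 .046 103.7
```

```text
t: 16.7
eef_pos: [0.4698, 0.3013, 0.0501]
ee_rot: [0.001, -0.12, 0.993, 0.0]
wrist_force: [-0.9, -1.9, 5.4]
gripper_width: 0.174
grasp_force: 58.7
t 16.7 pos [0.4698 0.3013 0.0501] F [-0.9 -1.9  5.4] w 0.174 g 58.706379532814026
shift [ 0.0028 -0.0052  0.0204] after turn [ 0.0028 -0.0052  0.0204] turn [0.0001 0.0006 0.0003]
```

```bash
python3 -m inch '[[[0,0,-0.02],[0,0,0],0],[[0,0,-0.03],[0,0,0],0],[[0,0,-0.03],[0,0,0],0],[[0,0,-0.03],[0,0,0],0],[[0,0,0],[0,0,0],0],[[0,0,0],[0,0,0],0],[[0,0,0],[0,0,0],0]]'
python3 - <<'E'
from workcell import r
import time
s=r.sense();print(s['wrist_force'],s['ft_torque'],s['eef_pos'])
E
```

```text
t: 17.4
eef_pos: [0.4689, 0.3012, 0.0706]
ee_rot: [-0.0, -0.12, 0.993, -0.0]
wrist_force: [0.2, -0.3, -5.8]
gripper_width: 0.173
grasp_force: 58.8
[ 0.19202654 -0.31207661 -5.80067294] [-0.01576636  0.03067564  0.00378344] [0.46890551 0.30120375 0.0706407 ]
```

```bash
python3 -m inch '[[[0,0,-0.04],[0,0,0],0],[[0,0,-0.08],[0,0,0],0],[[0,0,-0.1],[0,0,0],0],[[0,0,-0.1],[0,0,0],0],[[0,0,-0.1],[0,0,0],0],[[0,0,-0.1],[0,0,0],0],[[0,0,-0.1],[0,0,0],0],[[0,0,-0.1],[0,0,0],0],[[0,0,-0.08],[0,0,0],0],[[0,0,-0.04],[0,0,0.006],0],[[0,0,0],[0,0,0.014],0],[[0,0,0],[0,0,0.018],0],[[0,0,0],[0,0,0.018],0],[[0,0,0],[0,0,0.018],0],[[0,0,0],[0,0,0.016],0],[[0,0,0],[0,0,0.012],0],[[0,0,0],[0,0,0.006],0],[[0,0,0],[0,0,0],0],[[0,0,0],[0,0,0],0]]'
python3 go.py .6056 -.0515 .24 84.17
```

```text
t: 19.3
eef_pos: [0.469, 0.3013, 0.2387]
ee_rot: [-0.0, 0.049, 0.999, -0.0]
wrist_force: [-0.1, -0.3, -4.3]
gripper_width: 0.174
grasp_force: 58.8
t 19.3 pos [0.469  0.3013 0.2387] F [-0.1 -0.3 -4.3] w 0.174 g 58.80923867225647
shift [-0.8542 -1.6876 -0.0063] after turn [-0.8589 -1.6853 -0.0065] turn [-0.0001 -0.0001  0.0009]
```

```bash
python3 -m inch '[[[-0.015,-0.03,0],[0,0,0.001],0],[[-0.031,-0.06,0],[0,0,0],0],[[-0.046,-0.09,0],[0,0,0],0],[[-0.051,-0.1,0],[0,0,0],0],[[-0.051,-0.1,0],[0,0,0],0],[[-0.051,-0.1,0],[0,0,0],0],[[-0.051,-0.1,0],[0,0,0],0],[[-0.051,-0.1,0],[0,0,0],0],[[-0.051,-0.1,0],[0,0,0],0],[[-0.051,-0.1,0],[0,0,0],0],[[-0.051,-0.1,0],[0,0,0],0],[[-0.051,-0.1,0],[0,0,0],0],[[-0.051,-0.1,0],[0,0,0],0],[[-0.051,-0.1,0],[0,0,0],0],[[-0.051,-0.1,0],[0,0,0],0],[[-0.051,-0.1,0],[0,0,0],0],[[-0.051,-0.1,0],[0,0,0],0],[[-0.031,-0.06,0],[0,0,0],0],[[-0.015,-0.03,0],[0,0,0],0],[[-0.008,-0.015,0],[0,0,0],0]]'
python3 -m inch '[[[0,0,0.04],[0,0,0],0],[[0,0,0.06],[0,0,0],0],[[0,0,0.08],[0,0,0],0],[[0,0,0.07],[0,0,0],0],[[0,0,0.05],[0,0,0],0],[[0,0,0.03],[0,0,0],0],[[0,0,0],[0,0,0],0],[[0,0,0],[0,0,0],0]]'
python3 go.py .6056 -.0515 .149 84.17
python3 - <<'E'
from workcell import r
from h import *
import pickle
im=[]
for n,P in(('side',[.6,-.05,.12]),('top',[.64,-.05,.12])):
    d=r.get_image(n);pickle.dump(d,open(f'pics/{n}2.pkl','wb'));u,v=map(int,proj(d,P)[0]);k=cv2.resize(d['color'][v-60:v+60,u-40:u+40,::-1],None,fx=5,fy=5,interpolation=cv2.INTER_CUBIC);im.append(k);print(n,u-40,v-60)
cv2.imwrite('pics/e.png',np.hstack(im))
E
```

```text
t: 21.3
eef_pos: [0.6055, -0.0521, 0.2387]
ee_rot: [-0.0, 0.052, 0.999, 0.0]
wrist_force: [0.3, 0.6, -5.8]
gripper_width: 0.175
grasp_force: 58.8
t: 22.1
eef_pos: [0.6059, -0.0514, 0.1731]
ee_rot: [0.0, 0.051, 0.999, 0.0]
wrist_force: [-0.1, 0.0, -5.8]
gripper_width: 0.174
grasp_force: 58.8
t 22.1 pos [ 0.6059 -0.0514  0.1731] F [-0.1  0.  -5.8] w 0.174 g 58.80830526351929
shift [ 0.0013 -0.0004  0.1206] after turn [ 0.0012 -0.0004  0.1206] turn [ 0.      0.0001 -0.0003]
side 284 124
top 289 115
```

View pics/e.png

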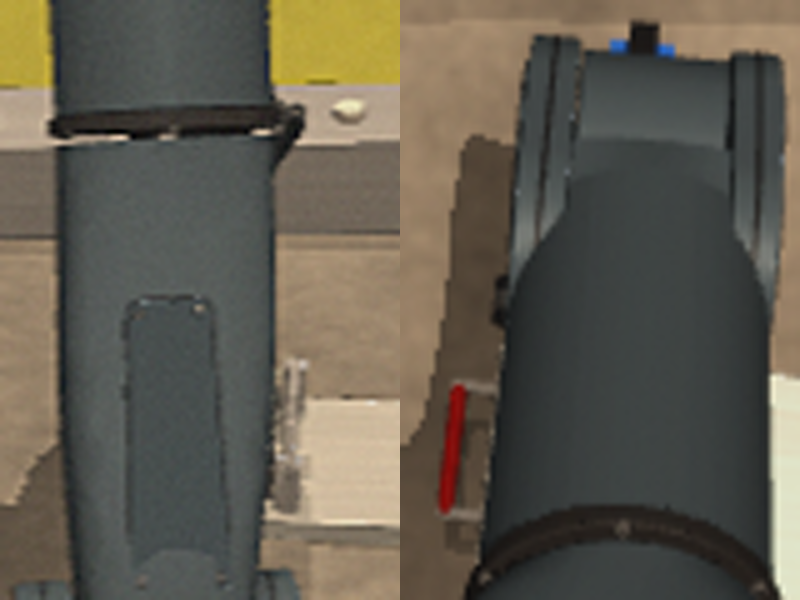

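Only the tail is visible here, at top zoom (644,22); the robot hides the head. I'll swing sideways, up and clear of everything, to check that the held arm is level and where the lens sits relative to the TCP.

```bash
python3 - <<'E'
from h import *
import pickle
T=pickle.load(open('pics/top2.pkl','rb'))
d=np.array([.9948,-.1016]);l=np.array([.6059,-.0514])-.0515*d
print('pred tail',proj(T,[*(l+.23*d),.198]),'seen',289-.5+244.5/5,115-.5+22.5/5)
E
python3 -m inch '[[[0,0.04,-0.04],[0,0,0],0],[[0,0.08,-0.08],[0,0,0],0],[[0.02,0.1,-0.1],[0,0,0],0],[[0.04,0.1,-0.08],[0,0,0],0],[[0.05,0.1,-0.04],[0,0,0],0],[[0.05,0.1,0],[0,0,0],0],[[0.05,0.1,0],[0,0,0],0],[[0.05,0.1,0],[0,0,0],0],[[0.05,0.1,0],[0,0,0],0],[[0.05,0.1,0],[0,0,0],0],[[0.05,0.1,0],[0,0,0],0],[[0.05,0.1,0],[0,0,0],0],[[0.05,0.1,0],[0,0,0],0],[[0.05,0.1,0],[0,0,0],0],[[0.05,0.1,0],[0,0,0],0],[[0.05,0.1,0],[0,0,0],0],[[0.04,0.08,0],[0,0,0],0],[[0.02,0.04,0],[0,0,0],0],[[0,0,0],[0,0,0],0],[[0,0,0],[0,0,0],0]]'
python3 - <<'E'
from workcell import r
from h import *
import pickle
im=[];s=r.sense();p=s['eef_pos'];print(p,s['ee_rot'])
for n,P in(('side',p+[.04,0,0]),('top',p+[.04,0,0])):
    d=r.get_image(n);d['pose']=p;pickle.dump(d,open(f'pics/{n}3.pkl','wb'));u,v=map(int,proj(d,P)[0]);k=cv2.resize(d['color'][v-60:v+60,u-40:u+40,::-1],None,fx=5,fy=5,interpolation=cv2.INTER_CUBIC);im.append(k);print(n,u-40,v-60)
cv2.imwrite('pics/f.png',np.hstack(im))
E
```

```text
pred tail [[338.13022591 119.08767745]] seen 337.4 119.0
t: 24.2
eef_pos: [0.4965, 0.2887, 0.2412]
ee_rot: [0.0, 0.052, 0.999, -0.0]
wrist_force: [0.6, -0.1, -4.8]
gripper_width: 0.176
grasp_force: 59.0
[0.49645023 0.28868488 0.24120601] [ 3.39301658e-04  5.16595981e-02  9.98664669e-01 -2.22046488e-04]
side 183 105
top 160 144
```

View pics/f.png

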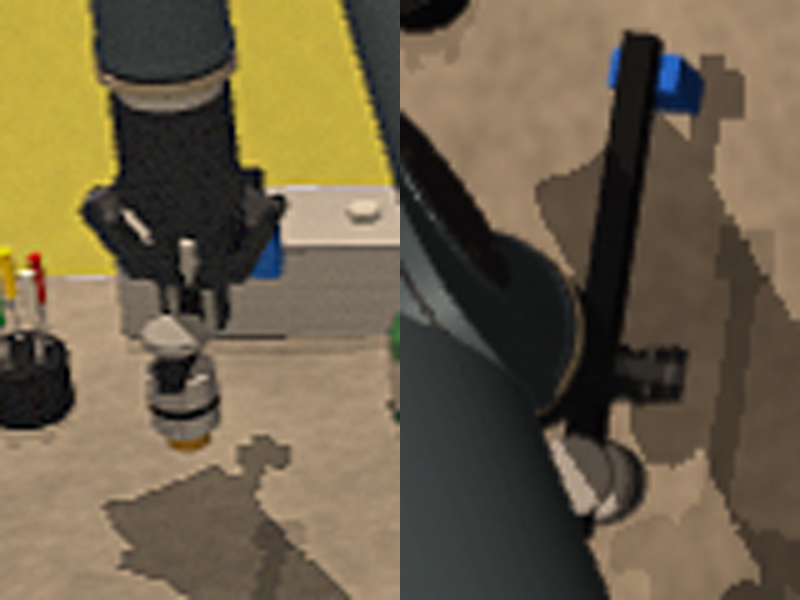

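Run:
```python
from h import *
import pickle
T=pickle.load(open('pics/top3.pkl','rb'));S=pickle.load(open('pics/side3.pkl','rb'));p=T['pose']
a=np.radians(-5.92);d=np.array([np.cos(a),np.sin(a),0]);n=np.array([-d[1],d[0],0]);c=p+[0,0,.0149]
def zoom(D,o,P):return ((proj(D,P)-o+.5)*5-.5).round(0).tolist()
for t in(-3,0,3):
    q=np.radians(t);X=d*np.cos(q)+np.array([0,0,np.sin(q)]);Z=np.array([0,0,np.cos(q)])-d*np.sin(q)
    f=lambda x,y,z:c+X*(x+.0485)+n*y+Z*z
    L=[f(-.1,0,.018),f(-.1,0,-.065),f(.105,-.018,-.065),f(.125,-.018,-.065),f(.13,0,.01),f(.105,-.018,-.01)]
    print('tail up',t,'side cap,nose,foot corner near/far, tail end, foot top near',zoom(S,[183,105],L),'top',zoom(T,[160,144],L))
```

```text
tail up -3 side cap,nose,foot corner near/far, tail end, foot top near [[173.0, 329.0], [185.0, 443.0], [278.0, 295.0], [283.0, 282.0], [252.0, 182.0], [272.0, 225.0]] top [[168.0, 474.0], [210.0, 492.0], [302.0, 126.0], [307.0, 91.0], [244.0, 37.0], [280.0, 98.0]]
tail up 0 side cap,nose,foot corner near/far, tail end, foot top near [[173.0, 334.0], [187.0, 444.0], [278.0, 282.0], [283.0, 268.0], [251.0, 171.0], [271.0, 214.0]] top [[169.0, 476.0], [212.0, 486.0], [300.0, 117.0], [305.0, 81.0], [240.0, 33.0], [277.0, 93.0]]
tail up 3 side cap,nose,foot corner near/far, tail end, foot top near [[173.0, 338.0], [188.0, 444.0], [278.0, 270.0], [283.0, 255.0], [249.0, 159.0], [270.0, 204.0]] top [[170.0, 479.0], [214.0, 479.0], [297.0, 107.0], [302.0, 71.0], [235.0, 30.0], [273.0, 89.0]]
```

The held arm is level to within ~1°, and the lens is where the model predicts (cap at (175,334) against a predicted (173,334)). I'll return over the mask.

```bash
python3 -m inch '[[[-0.02,-0.04,0],[0,0,0],0],[[-0.04,-0.08,0],[0,0,0],0],[[-0.05,-0.1,0],[0,0,0],0],[[-0.05,-0.1,0],[0,0,0],0],[[-0.05,-0.1,0],[0,0,0],0],[[-0.05,-0.1,0],[0,0,0],0],[[-0.05,-0.1,0],[0,0,0],0],[[-0.05,-0.1,0],[0,0,0],0],[[-0.05,-0.1,0],[0,0,0],0],[[-0.05,-0.1,0],[0,0,0],0],[[-0.05,-0.1,0],[0,0,0],0],[[-0.05,-0.1,0],[0,0,0],0],[[-0.05,-0.1,0],[0,0,0],0],[[-0.04,-0.1,0],[0,0,0],0],[[-0.04,-0.1,0],[0,0,0],0],[[-0.02,-0.1,0],[0,0,0],0],[[-0.02,-0.1,0],[0,0,0],0],[[-0.02,-0.05,0],[0,0,0],0],[[0,0,0],[0,0,0],0],[[0,0,0],[0,0,0],0]]'
python3 go.py .6056 -.0515 .149 84.17
```

```text
t: 26.3
eef_pos: [0.6109, -0.0576, 0.2407]
ee_rot: [-0.0, 0.051, 0.999, 0.0]
wrist_force: [-0.4, -0.0, -4.7]
gripper_width: 0.178
grasp_force: 59.0
t 26.3 pos [ 0.6109 -0.0576  0.2407] F [-0.4 -0.  -4.7] w 0.178 g 58.99433255195618
shift [0.0292 0.0272 0.4587] after turn [0.0293 0.0276 0.4587] turn [ 0.0002 -0.0001 -0.0004]
```

```bash
python3 -m inch '[[[0.015,0.014,0.02],[0,0,0],0],[[0.014,0.013,0.05],[0,0,0],0],[[0,0,0.07],[0,0,0],0],[[0,0,0.08],[0,0,0],0],[[0,0,0.08],[0,0,0],0],[[0,0,0.07],[0,0,0],0],[[0,0,0.05],[0,0,0],0],[[0,0,0.03],[0,0,0],0],[[0,0,0.01],[0,0,0],0],[[0,0,0],[0,0,0],0],[[0,0,0],[0,0,0],0],[[0,0,0],[0,0,0],0]]'
python3 go.py .6056 -.0515 .149 84.17
```

```text
t: 27.5
eef_pos: [0.6061, -0.0523, 0.1494]
ee_rot: [0.001, 0.051, 0.999, -0.0]
wrist_force: [0.5, -0.4, -4.9]
gripper_width: 0.171
grasp_force: 59.0
t 27.5 pos [ 0.6061 -0.0523  0.1494] F [ 0.5 -0.4 -4.9] w 0.171 g 58.99190425872803
shift [0.0029 0.0035 0.0022] after turn [0.0029 0.0035 0.0022] turn [ 0.      0.0003 -0.0004]
```

```bash
python3 -m inch '[[[0.002,0.003,0.001],[0,0,0],0],[[0,0,0],[0,0,0],0],[[0,0,0],[0,0,0],0],[[0,0,0],[0,0,0],0],[[0,0,0],[0,0,0],0]]'
python3 go.py .6056 -.0515 .149 84.17
python3 -c "from workcell import r;print(r.job_done())"
```

```text
t: 28.0
eef_pos: [0.6054, -0.0515, 0.1486]
ee_rot: [-0.0, 0.051, 0.999, -0.0]
wrist_force: [-1.1, -0.3, -5.3]
gripper_width: 0.174
grasp_force: 59.0
t 28.0 pos [ 0.6054 -0.0515  0.1486] F [-1.1 -0.3 -5.3] w 0.174 g 58.99192750453949
shift [-0.001   0.0003 -0.0018] after turn [-0.001   0.0003 -0.0018] turn [-0.     -0.     -0.0004]
the job is handed in; nothing more can be done
None
```

I handed the job in at 28 s: the frame is turned over onto its stop with the amber mask up, and the objective arm is held by its balance point, level to about 1°, bar parallel to the hinge, with the lens about 4 cm above the mask and the tail over the brass post. The final lens position comes from the measured tool pose, because the robot hid the lens from both cameras there, and no verdict was returned.

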